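Open up the spice rack

TASK

Make room in the spice rack for the tea box: with a fingertip, press the spring-loaded release on top of the rack's sliding stop, and keeping it pressed push the stop back along its bar, away from the jars, until it is fully home against the end block; then let go so that the release springs up again. Nothing needs to be picked up: leave the jars standing where they are and the tea box where it lies.

Things in the scene. Friction and masses are not known exactly. Their poses are not given: they have to be found in the camera images.
- rack: spice rack fixed to the worktop: wooden tray 112 x 384 mm, top 14 mm high, a 90 mm high end plate across its +y end, a 62 mm high end block at its -y end. A steel bar (12 x 10 mm, top 50 mm high) runs along rack y at rack x = +30 mm and carries the sliding stop. Origin: centre of the underside; z up, y along the bar. Jars stand at the +y end; 'back' for the stop is rack -y.
- stop (a joint): travel of the sliding stop, m: grows as it goes back (rack -y), 0.115 when home against the end block; starts at 0.003 to 0.035. A ratchet (12 mm pitch) blocks it from going back unless the release is pressed; towards the jars it can click along. Released, it takes about 3 to 4 N to push and stays where it is left.
- stop_face (a point): on the sliding stop: middle of the lower edge of the face towards the jars, 16 mm above the worktop. The stop is grey plastic, 108 mm wide (rack x) and 85 mm long (rack y): from here backwards a face plate 8 mm thick and 95 mm high, a housing 57 mm high with the release cap on top, and the push wall.
- release (a joint): how far the release cap is pressed, m: 0 up, 0.015 fully down; the ratchet is free beyond about 0.0065. The spring takes 2 N to start and 6 N to the bottom; let go, the cap springs up and the ratchet catches again. At the start it may stand up to 0.006 down, where the tooth rests on a crest.
- release_top (a point): centre of the top of the release cap, moving with it: black ribbed cap, 50 mm (rack x) by 46 mm (rack y), top 74 mm above the worktop when up. Press straight down; lift off straight up (dragging over it moves the stop). It sits midway between the stop's face plate and push wall, which rise 21 mm above it; the gap between those is 68 mm (rack y), open at the sides.
- push_wall (a point): on the stop's push wall: centre, 10 mm below the top edge, of the face that looks to the release cap (rack +y). The wall is 66 mm wide (rack x), 9 mm thick, its top 95 mm above the worktop. A fingertip on the cap meets this face when it moves towards rack -y and so pushes the stop back.
- jar_a: spice jar with green lid, 46 mm across, 106 mm high, standing on the tray between the fixed end plate and the stop; origin at the centre of its underside. Leave it.
- jar_b: second spice jar, same size, standing in the same row; origin at the centre of its underside. Leave it.
- jar_c: third spice jar, same size, standing in the same row; origin at the centre of its underside. Leave it.
- tea_box: tea box, 68 x 136 mm, 69 mm high, lying on the worktop to the right of the rack; origin at the centre of its underside. Leave it.
Things that resemble listed ones, but are neither listed nor needed, are in the scene too. Leave any blue or turquoise look-alike of the jar_c alone.

How it is judged:
By the outcome, as a careful person would: the job done as asked, in the order asked, and still so for the second after the job is handed in, with the robot touching nothing.
It also fails if it takes over 35 s, if anything falls off the work surface, if the arm or the gripper's body presses on something with over 40 N, if the wrist force passes 120 N, or if a joint passes its speed limit or range.

ROBOT

A 6-joint arm with a two-finger parallel gripper is mounted at the origin on a cart in front of the work surface, level with it; the furniture and walls round the work are solid. World frame = base frame: x ahead of the robot, y to its left, z up, the work surface at z = 0. Lengths are in m, angles in rad, forces in N, time in s.
With the tool pointing down it reaches from about 0.325 to 0.925 m from the base axis. Payload 3.1 kg.
Tool frame: the origin (TCP) lies between the finger pads; the fingertips stand 19 mm ahead of it and the grasp point (between the pads) is the TCP; z points along the fingers, y is the line along which they close (so a half turn about z gives the same grasp; the last joint's range is limited). The gripper opens to 85 mm and grips with 20 to 120 N. Pads are 22 mm wide; open, the fingers measure 114 mm over their backs; the gripper's body (76 mm by 85 mm) begins 54 mm behind the grasp point. The pads swing forward as they close: fully open they stand 13 mm farther back than shut.
Start: joints at [1.191, 0.217, 1.613, -0, 1.311, -0.112], TCP at [0.165, 0.603, 0.25] pointing down, gripper open.
Joint ranges: [-2.75, 2.75], [-0.78, 2.1], [0.31, 2.55], [-1.13, 4.27], [0.13, 2.63], [-2.58, 2.58]. Speed limits (rad/s): [2.79, 2.79, 3.14, 3.14, 3.14, 3.14].

INTERFACE

Orientations are given as a unit quaternion [x, y, z, w].
In Python, from plant import bot, cams, telemetry gives the robot as it stands. Calls block until the motion is done:
- bot.move_to(position, orientation): joint-space move of the TCP to a pose.
- bot.move_straight(position, frame=None, velocity=0.15, force_limit=None): straight line of the TCP; frame=None keeps the orientation; velocity is the mean speed in m/s. With force_limit (N) it stops when the force on the tool has changed by that much, and returns True; else False.
- bot.goto_joints(angles): joint-space move.
- bot.move_gripper(opening, force=None): opening from 0.0 (shut) to 1.0 (fully open); force is the grip in N (None keeps the last); returns when the fingers have stopped.
- bot.wait(seconds).
- bot.ik(position, orientation): joint angles nearest the present ones, or None.
- cams.camera(name): name is "scene" or "top" or "wrist"; returns a dict with "img" (420x560x3 uint8, red, green, blue), "camera_matrix" (3x3 intrinsics, pixels), "k1" (the pictures are not rectified: a ray, as slopes to the right and down, at radius r is drawn at 1 + k1 r^2 times it, then the intrinsics apply), "origin" and "rotation" of the camera in the world; the wrist camera has in their place "hand_eye" (4x4, takes a point from camera to tool coordinates, whose origin is the TCP and whose axes are the flange's). Camera axes: x right, y down, z forward; pixel columns grow to the right and rows downward; lengths in m; the calibration is good to about 2 mm. A picture is of the moment at which its call begins: read the wrist's pose just before it. There is no depth.
A pose or a line that the arm cannot do raises bot.MotionError and nothing moves.
- bot.close_job(): hands the job in; it is judged then, once.
Readings, each from a call of its own:
- telemetry.current_time(): time.
- telemetry.current_joints(): joint angles.
- telemetry.current_qvel(): joint speeds.
- telemetry.current_joint_efforts(): joint torques, N m.
- telemetry.current_tcp_pos(): TCP position.
- telemetry.current_orientation(): TCP orientation.
- telemetry.current_force(): force on the tool from outside, world axes, zero at the start.
- telemetry.current_torque(): the same for the moment, N m.
- telemetry.current_finger_gap(): opening from 0.0 (shut) to 1.0 (fully open).
- telemetry.current_finger_force(): force on a finger pad.
Only numpy, scipy, OpenCV 4.12 (cv2) and the standard library are available. Lean on these libraries where they do the work, as an engineer would, in place of code of your own. Each camera call takes 0.05 s, during which the arm holds its last target. There are 200 camera calls.

## Working session

There is one attempt and no reset: what is moved stays moved. The work goes in short steps, each a Python script; the robot and the scene stay as the last script left them, time stands still between calls to the robot, and variables do not carry over. Pictures are saved under pics/ and viewed, at most 10 in all, crops included, and the job is handed in when it is done.

```bash
mkdir -p pics; ls; cat > h.py <<'E'
import numpy as np, cv2
from plant import bot, cams, telemetry
from scipy.spatial.transform import Rotation as R
def ray(c,u,v):
    K=np.array(c["camera_matrix"]); p=np.array([(u-K[0,2])/K[0,0],(v-K[1,2])/K[1,1]]); q=p.copy()
    for _ in range(20): q=p/(1+c["k1"]*(q@q))
    d=np.array([q[0],q[1],1.0])
    return np.array(c["origin"]), np.array(c["rotation"])@d
def onz(c,u,v,z):
    o,d=ray(c,u,v); return o+d*(z-o[2])/d[2]
def proj(c,P):
    K=np.array(c["camera_matrix"]); x=np.array(c["rotation"]).T@(np.array(P)-np.array(c["origin"])); s=x[:2]/x[2]; s=s*(1+c["k1"]*(s@s))
    return K[:2,:2]@s+K[:2,2]
def save(n,img): cv2.imwrite("pics/"+n,cv2.cvtColor(np.ascontiguousarray(img),cv2.COLOR_RGB2BGR))
E
python3 - <<'E'
from h import *
for n in("scene","top"):
    c=cams.camera(n); save(n+".png",c["img"]); print(n,c["origin"],np.round(c["rotation"],3).tolist(),c["k1"])
print(telemetry.current_time(),telemetry.current_orientation())
E
```

```text
pics
scene [-0.03231269 -0.8881471   0.58948191] [0.824, -0.206, 0.135, -0.511] -0.06614903869408745
top [ 0.26778596 -0.00664876  1.41207858] [-0.706, 0.707, -0.041, 0.034] 0.0619161552182025
0.1 [ 1.33491565e-01  9.91049342e-01 -1.06510380e-03 -2.64657014e-04]
```

```bash
sed -i 's/np.array(c\["rotation"\])/R.from_quat(c["rotation"]).as_matrix()/' h.py; ls pics
```

```text
scene.png
top.png
```

View pics/scene.png

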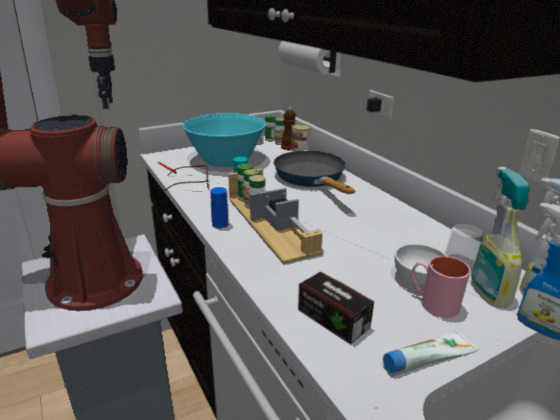

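View pics/top.png

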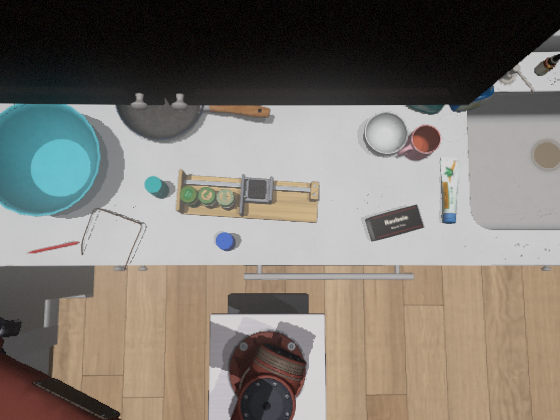

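The scene picture shows the stop in the rack at about (270,210), with the tea box at (335,305). In the top picture the stop's black cap is at (257,188), the bar runs to the end block at (314,190), and the jars are at (190–226,197).

Things that could be taken for the cap: the tea box (395,222), which is big and outside the rack, and the pan (160,100). The jar look-alikes are turquoise at (156,187) and blue at (225,241). By the description I choose the black square at (257,188), between two grey walls on the rack. A close crop with measurements comes next.

```bash
python3 - <<'E'
from h import *
c=cams.camera("top"); im=c["img"]
roi=im[160:235,165:335]; save("crop.png",cv2.resize(roi,None,fx=4.7,fy=4.7,interpolation=cv2.INTER_CUBIC))
# wood mask -> rack yaw
hsv=cv2.cvtColor(im,cv2.COLOR_RGB2HSV)
m=cv2.inRange(hsv,(8,70,90),(28,255,255)); k=np.zeros_like(m); k[165:230,170:330]=255; m&=k
pts=np.argwhere(m)[:,::-1]
r=cv2.minAreaRect(pts.astype(np.float32)); b=cv2.boxPoints(r); print("wood",r,[onz(c,*p,.014).round(4).tolist() for p in b])
# dark cap
g=im.max(2); d=((g<70)*255).astype(np.uint8); k[:]=0; k[165:215,235:285]=255; d&=k
n,l,s,ce=cv2.connectedComponentsWithStats(d)
for i in range(1,n):
  if s[i,4]>20: print(s[i],ce[i],onz(c,*ce[i],.074).round(4))
E
```

```text
wood ((247.36630249023438, 197.05996704101562), (140.1717529296875, 42.58670425415039), 4.899093151092529) [[0.4313, 0.2559, 0.014], [0.5521, 0.2477, 0.014], [0.5179, -0.1476, 0.014], [0.397, -0.1361, 0.014]]
```

View pics/crop.png

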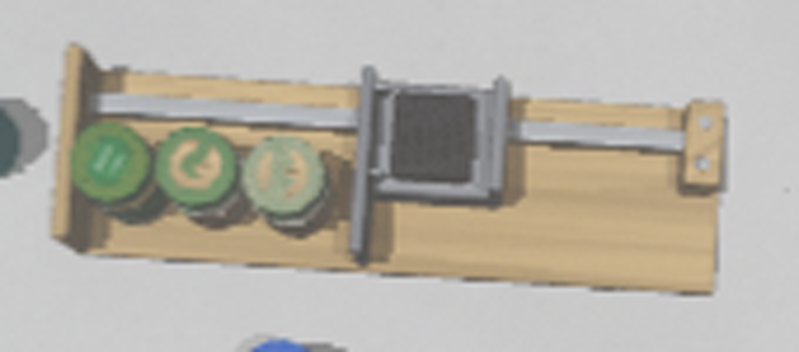

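The crop shows the cap centre at about crop (433,137), which is top-image (257.1,189.1). It sits between the face plate (crop x≈363) and the push wall (x≈501). The end block's face is at x≈683. The choice is confirmed, so I'll move above it and look from near.

```bash
cat >> h.py <<'E'
def wrist():
    p=np.array(telemetry.current_tcp_pos()); q=telemetry.current_orientation(); c=dict(cams.camera("wrist"))
    T=np.eye(4); T[:3,:3]=R.from_quat(q).as_matrix(); T[:3,3]=p; M=T@np.array(c["hand_eye"])
    c["origin"]=M[:3,3]; c["rotation"]=R.from_matrix(M[:3,:3]).as_quat(); return c
YAW=np.arctan2(0.0865,0.996); ry=np.array([np.sin(YAW),np.cos(YAW),0]); rx=np.array([ry[1],-ry[0],0])
Q=[np.sin(YAW/2),np.cos(YAW/2),0,0]
E
python3 - <<'E'
from h import *
c=cams.camera("top"); 
cap=onz(c,257.1,189.1,.072); print("cap",cap)
w=onz(c,165+497/4.7,160+137/4.7,.095); b=onz(c,165+681/4.7,160+150/4.7,.062); print(w,b,(b-w)@ry)
bot.move_gripper(0.0,force=60)
bot.move_to([0.25,0.32,0.32],Q)
bot.move_to([cap[0],cap[1],0.25],Q)
c=wrist(); save("w1.png",c["img"]); print(proj(c,cap),telemetry.current_time(),telemetry.current_tcp_pos(),telemetry.current_force())
E
```

```text
cap [0.48762535 0.02643204 0.072     ]
[ 0.48370605 -0.01050232  0.095     ] [ 0.48138952 -0.11757428  0.062     ] -0.1068708693558376
[276.63111768 189.35788565] 3.6083 [0.4875428  0.02763329 0.25021408] [-0.64401834 -0.06365546  0.38915458]
```

View pics/w1.png

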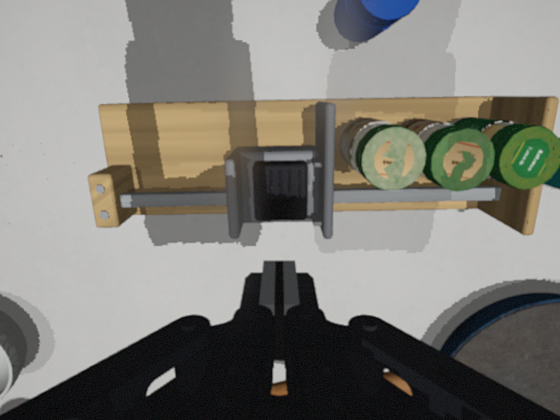

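The wrist view shows the cap at about (281,190), the push wall's top at x≈231 and the face plate at x≈326. The bar runs (122,200) to (497,195) and the end block's face is at about (122,185). I'll refine the numbers from here.

```bash
python3 - <<'E'
from h import *
c=wrist(); print(telemetry.current_tcp_pos())
a,b=onz(c,122,200,.05),onz(c,497,195,.05); d=a*0+b-a; print("yaw bar",np.arctan2(d[0],d[1]),YAW)
a,b=onz(c,103,105,.014),onz(c,490,97,.014); d=b-a; print("yaw tray",np.arctan2(d[0],d[1]))
m=((c["img"].max(2)<45)*255).astype(np.uint8); k=np.zeros_like(m); k[155:228,250:312]=255; m&=k
n,l,s,ce=cv2.connectedComponentsWithStats(m); i=1+s[1:,4].argmax(); print(s[i],ce[i])
print("cap",onz(c,*ce[i],.072)); 
for n,u,v,z in(("wall inner",237,190,.095),("plate inner",318,190,.095),("block",130,180,.062)):
  P=onz(c,u,v,z); print(n,P,P@ry)
E
```

```text
[0.48756385 0.02765287 0.25034377]
yaw bar 0.07118638332264414 0.08663002447858363
yaw tray 0.06478410165872467
[ 254  161   53   60 2335] [278.42012848 193.80042827]
cap [0.49163484 0.02778982 0.072     ]
wall inner [ 0.47976657 -0.00342746  0.095     ] 0.03809561495601683
plate inner [0.48511191 0.0592067  0.095     ] 0.10095738472964003
block [ 0.47105799 -0.09914941  0.062     ] -0.058020858268516926
```

```bash
sed -i 's/^YAW=np.arctan2(0.0865,0.996);/YAW=0.07;/' h.py; python3 - <<'E'
from h import *
C=np.array([0.4892,0.0277,0])-0.005*ry
bot.move_to(C+[0,0,0.125],Q)
print(bot.move_straight((C+[0,0,0.081]).tolist(),velocity=0.03,force_limit=20))
bot.wait(.3); print(telemetry.current_time(),telemetry.current_tcp_pos(),telemetry.current_force())
P=np.array(telemetry.current_tcp_pos()); P[2]=0.081
for s in (0.03,0.06):
  hit=bot.move_straight((P-s*ry).tolist(),velocity=0.04,force_limit=15)
  print(s,hit,telemetry.current_tcp_pos(),telemetry.current_force())
  if hit: break
c=cams.camera("top"); save("t2.png",cv2.resize(c["img"][150:245,165:335],None,fx=4,fy=4))
E
```

```text
False
6.1417 [0.48875192 0.02267114 0.0810148 ] [-3.3290894  -0.41792065  5.01046998]
0.03 False [ 0.4877871  -0.00810234  0.08160232] [ 4.32597661 -0.94827896  4.2581773 ]
0.06 False [ 0.48570114 -0.03712523  0.08156632] [4.40454885 1.27320346 5.0095152 ]
```

View pics/t2.png

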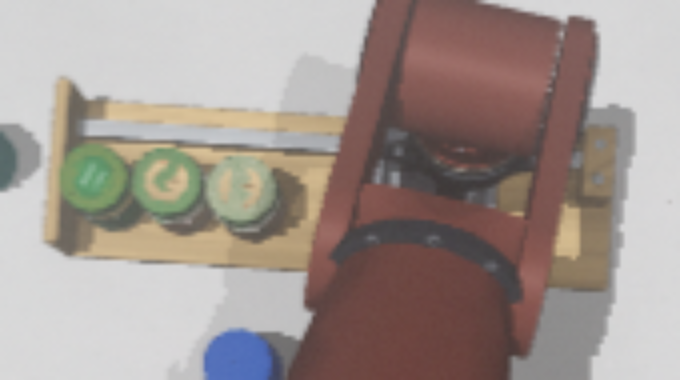

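The stop is moving back with the finger: its face plate is now hidden under the arm and the jars stand undisturbed at crop x 95–243. I'll push on until it stops.

```bash
python3 - <<'E'
from h import *
P=np.array(telemetry.current_tcp_pos()); P[2]=0.081
for s in np.arange(.01,.11,.01):
  hit=bot.move_straight((P-s*ry).tolist(),velocity=0.03,force_limit=14)
  f=np.array(telemetry.current_force()); print(round(s,3),hit,np.round(telemetry.current_tcp_pos(),4),f.round(1),round(f@ry,1))
  if hit: break
c=wrist(); save("w2.png",c["img"]); print(telemetry.current_time())
E
```

```text
0.01 False [ 0.4851 -0.047   0.0812] [3.3 1.3 6.1] 1.6
0.02 False [ 0.4845 -0.057   0.0812] [2.8 1.6 5.9] 1.8
0.03 False [ 0.4838 -0.0669  0.0812] [2.6 0.8 6.2] 1.0
0.04 False [ 0.4832 -0.0769  0.0813] [3.6 1.  5.5] 1.2
0.05 False [ 0.4825 -0.0869  0.0812] [3.  1.4 5.8] 1.6
0.06 False [ 0.4819 -0.0952  0.0813] [4.1 6.  6.9] 6.3
0.07 True [ 0.4821 -0.095   0.0815] [0.3 2.6 4.2] 2.6
11.175
```

View pics/w2.png

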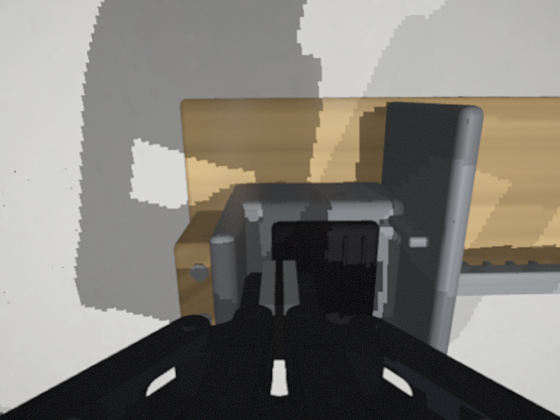

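The wrist view shows the push wall (x≈225) right at the end block (x≈195), and the arm has stalled there. I'll give one firm nudge, then lift straight up with that preload and check.

```bash
python3 - <<'E'
from h import *
P=np.array(telemetry.current_tcp_pos()); P[2]=0.081
hit=bot.move_straight((P-.008*ry).tolist(),velocity=0.02,force_limit=22)
T=np.array(telemetry.current_tcp_pos()); print(hit,T,telemetry.current_force())
T2=T-.001*ry; T2[2]=0.11
bot.move_straight(T2.tolist(),velocity=0.04); print(telemetry.current_tcp_pos(),telemetry.current_force())
T3=T2+.012*ry; T3[2]=0.118
bot.move_straight(T3.tolist(),velocity=0.05); T3[2]=.25; bot.move_straight(T3.tolist(),velocity=0.15)
bot.wait(.3); c=wrist(); save("w3.png",c["img"]); print(telemetry.current_time(),telemetry.current_force())
E
```

```text
True [ 0.48218666 -0.09489418  0.0816067 ] [1.04662353 3.36019377 3.85549718]
[ 0.48194084 -0.09599789  0.10991193] [0.07530693 0.46492604 0.23095083]
14.175 [0.28121899 0.84522025 0.64894617]
```

View pics/w3.png

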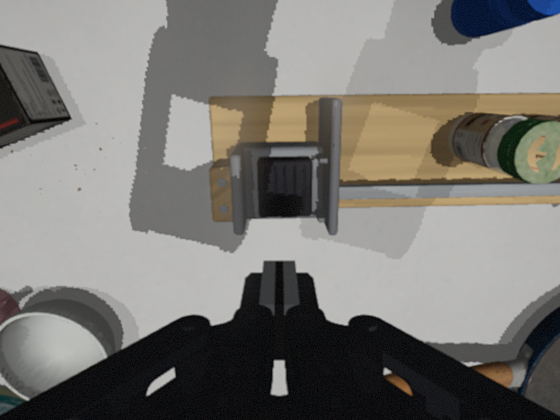

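The stop now sits at the end block: the push wall (x≈238) is beside it and the block's screws show at (222,187). The cap is clear of the fingers. I'll move the arm aside and check the gap and the cap height from the top camera.

```bash
python3 - <<'E'
from h import *
bot.move_to([0.42,-0.02,0.32],Q); bot.move_to([0.25,0.32,0.32],Q)
c=cams.camera("top"); s=cams.camera("scene")
a=cv2.resize(c["img"][165:225,235:335],None,fx=6,fy=6,interpolation=cv2.INTER_CUBIC)
b=cv2.resize(s["img"][180:260,235:335],None,fx=6,fy=6,interpolation=cv2.INTER_CUBIC)[:, :]
save("fin.png",cv2.resize(np.vstack([a,b]),None,fx=.7,fy=.7)); print(telemetry.current_time(),a.shape,b.shape)
E
```

```text
16.225 (360, 600, 3) (480, 600, 3)
```

View pics/fin.png

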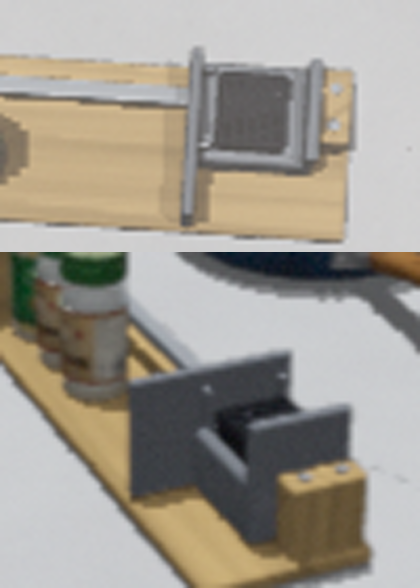

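The wall is flush with the block in both views. One numeric check remains, on how high the cap stands, before I hand in.

```bash
python3 - <<'E'
from h import *
c=cams.camera("top"); s=cams.camera("scene")
for u,v in((292,76),(221,72),(217,150)):
  for z in(.059,.068,.074):
    P=onz(c,235+u/4.2,165+v/4.2,z); q=proj(s,P); print(z,P.round(4),((q-[235,180])*4.2+[0,252]).round(0))
  print()
f=onz(c,235+187/4.2,165+215/4.2,.095); w=onz(c,235+322/4.2,165+100/4.2,.095); print("len",(f-w)@ry)
e=onz(c,235+356/4.2,165+70/4.2,.062); print("wall back to block end",(w-e)@ry)
a=cv2.resize(s["img"][198:232,260:325],(780,408),interpolation=cv2.INTER_CUBIC); save("capz.png",a)
E
```

```text
0.059 [ 0.5063 -0.1033  0.059 ] [322. 451.]
0.068 [ 0.5048 -0.1027  0.068 ] [320. 437.]
0.074 [ 0.5037 -0.1022  0.074 ] [319. 428.]

0.059 [ 0.509  -0.0569  0.059 ] [284. 416.]
0.068 [ 0.5074 -0.0566  0.068 ] [282. 404.]
0.074 [ 0.5063 -0.0564  0.074 ] [281. 395.]

0.059 [ 0.4576 -0.0541  0.059 ] [208. 433.]
0.068 [ 0.4563 -0.0538  0.068 ] [207. 420.]
0.074 [ 0.4555 -0.0536  0.074 ] [205. 411.]

len 0.08064648532241626
wall back to block end 0.02336326897388937
```

View pics/capz.png

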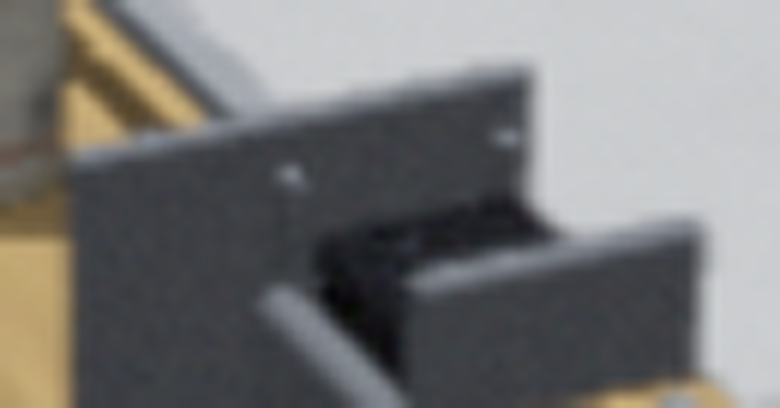

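The cap's far corners in this crop are at (518,200) and (320,245). They convert to rows 398 and 413, against 395 and 411 predicted for 74 mm, so the cap is up.

```bash
python3 -c "
from h import *
print(bot.close_job())"
```

```text
the job is handed in; nothing more can be done
None
```

The job is handed in: the stop is pushed back against the end block, the release cap has sprung up to about 74 mm in the camera check, and I left the jars and tea box alone.

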